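Find the loose bedplate bolt and hold its cap open

TASK

One of the three bolts on the green bedplate is loose: tap the bolt heads straight down until you find the one that sinks. Then lift the yellow cap behind that bolt to more than 45 degrees, so that its lock nut can be reached, and finish while still holding it open there (its spring shuts it if let go). Keep the caps of the other bolts shut, lift no cap before its bolt has been found loose, and do not disturb the mug, the wrench and the bearing.

Things in the scene. Friction and masses are not known exactly. Their poses are not given: they have to be found in the camera images.
- bedplate: green steel machine bedplate fixed to the bench, 168 mm (x) by 360 mm (y), top face 42 mm above the bench. Origin on the bench below its middle; x points away from the robot, y along the row to the left, z up. It carries three stations at y = +110, 0 and -110 mm. Each station has a bolt at x = -55 mm (near the robot) and, behind it, a lock-nut pocket under a yellow hinged cap. Two bolts are tight and one, unknown beforehand, is loose; they look alike.
- bolt_1_top (a point): middle of the top of the left (robot's left, +y end) bolt's steel hexagon head: about 24 mm across, 66 mm above the bench at the start, standing in a round green collar 38 mm wide whose rim is 54 mm above the bench. Moves with the bolt.
- bolt_1 (a joint): how far the left (robot's left, +y end) bolt has sunk, m; 0 at the start. A loose bolt gives way to a push of about 3 N straight down, sinks 7 mm to its stop (its head then still stands 5 mm above the collar) and stays down; a tight one does not yield (under 2 mm even at 25 N).
- cap_1: left (robot's left, +y end) station's cap: yellow plate 62 x 62 x 6 mm, top face 66 mm above the bench when shut. Origin on its hinge axis (far edge, bedplate x = +62 mm, 63 mm above the bench); shut, its axes are parallel to the bedplate's; the hinge axis is y and the near edge swings up and away from the robot.
- tab_1 (a point): centre of the black upright finger tab on the left (robot's left, +y end) cap: a disc 22 mm across and 12 mm thick (thickness along y), on a neck, 28 mm above the plate's face; at (-52, 0, +31) mm in the cap's frame, 94 mm above the bench when shut. Meant to be pinched from above along y, free space 40 mm on both sides.
- hinge_1 (a joint): opening of the left (robot's left, +y end) cap, rad; 0 shut, 1.5 stop. A spring shuts it (1.5 to 3 N at the tab), so it falls shut when let go.
- bolt_2_top (a point): middle of the top of the middle bolt's steel hexagon head: about 24 mm across, 66 mm above the bench at the start, standing in a round green collar 38 mm wide whose rim is 54 mm above the bench. Moves with the bolt.
- bolt_2 (a joint): how far the middle bolt has sunk, m; 0 at the start. A loose bolt gives way to a push of about 3 N straight down, sinks 7 mm to its stop (its head then still stands 5 mm above the collar) and stays down; a tight one does not yield (under 2 mm even at 25 N).
- cap_2: middle station's cap: yellow plate 62 x 62 x 6 mm, top face 66 mm above the bench when shut. Origin on its hinge axis (far edge, bedplate x = +62 mm, 63 mm above the bench); shut, its axes are parallel to the bedplate's; the hinge axis is y and the near edge swings up and away from the robot.
- tab_2 (a point): centre of the black upright finger tab on the middle cap: a disc 22 mm across and 12 mm thick (thickness along y), on a neck, 28 mm above the plate's face; at (-52, 0, +31) mm in the cap's frame, 94 mm above the bench when shut. Meant to be pinched from above along y, free space 40 mm on both sides.
- hinge_2 (a joint): opening of the middle cap, rad; 0 shut, 1.5 stop. A spring shuts it (1.5 to 3 N at the tab), so it falls shut when let go.
- bolt_3_top (a point): middle of the top of the right (-y end) bolt's steel hexagon head: about 24 mm across, 66 mm above the bench at the start, standing in a round green collar 38 mm wide whose rim is 54 mm above the bench. Moves with the bolt.
- bolt_3 (a joint): how far the right (-y end) bolt has sunk, m; 0 at the start. A loose bolt gives way to a push of about 3 N straight down, sinks 7 mm to its stop (its head then still stands 5 mm above the collar) and stays down; a tight one does not yield (under 2 mm even at 25 N).
- cap_3: right (-y end) station's cap: yellow plate 62 x 62 x 6 mm, top face 66 mm above the bench when shut. Origin on its hinge axis (far edge, bedplate x = +62 mm, 63 mm above the bench); shut, its axes are parallel to the bedplate's; the hinge axis is y and the near edge swings up and away from the robot.
- tab_3 (a point): centre of the black upright finger tab on the right (-y end) cap: a disc 22 mm across and 12 mm thick (thickness along y), on a neck, 28 mm above the plate's face; at (-52, 0, +31) mm in the cap's frame, 94 mm above the bench when shut. Meant to be pinched from above along y, free space 40 mm on both sides.
- hinge_3 (a joint): opening of the right (-y end) cap, rad; 0 shut, 1.5 stop. A spring shuts it (1.5 to 3 N at the tab), so it falls shut when let go.
- mug: loose white mug, 82 mm wide, 117 mm with handle, 91 mm high, standing left of the bedplate; bystander; origin under its middle
- wrench: loose steel combination wrench, 22 x 175 x 8 mm, lying between robot and bedplate, length along y; bystander; origin under its middle
- bearing: loose steel ball bearing ring, 52 mm wide, 15 mm high, lying right of the bedplate; bystander; origin under its middle

How it is judged:
By the outcome, as a careful person would: the job done as asked, in the order asked, and still so for the second after the job is handed in, while the arm keeps its last pose, push and grip.
It also fails if it takes over 45 s, if anything falls off the work surface, if the arm or the gripper's body presses on something with over 40 N, if the wrist force passes 120 N, or if a joint passes its speed limit or range.

ROBOT

A 6-joint arm with a two-finger parallel gripper is mounted at the origin on a cart in front of the work surface, level with it; the furniture and walls round the work are solid. World frame = base frame: x ahead of the robot, y to its left, z up, the work surface at z = 0. Lengths are in mm, angles in degrees, forces in N, time in s.
With the tool pointing down it reaches from about 300 to 850 mm from the base axis. Payload 4.2 kg.
Tool frame: the origin (TCP) lies midway between the tips of the shut fingers; the grasp point (between the pads) lies 19 mm behind it (env.grasp_offset is the distance from the TCP to the grasp point, in mm); z points along the fingers, y is the line along which they close (so a half turn about z gives the same grasp; the last joint's range is limited). The gripper opens to 91 mm and grips with 3 to 60 N. Pads are 32 mm wide; open, the fingers measure 118 mm over their backs; the gripper's body (76 mm by 178 mm) begins 60 mm behind the grasp point.
Start: joints at [-64.515, 18.312, 89.639, -0, 72.044, -1.146], TCP at [257.746, -514.014, 213.976] pointing down, gripper open.
Joint ranges: [-177.97, 177.97], [-48.28, 115.42], [12.27, 149.76], [-77.06, 257.06], [2.81, 150.46], [-146.56, 146.56]. Speed limits (degrees/s): [147.25, 147.25, 180, 180, 180, 180].

INTERFACE

Orientations are given as [roll, pitch, yaw] about the fixed x, y, z axes, in that order (R = Rz(yaw) Ry(pitch) Rx(roll)).
In Python, from workcell import env, optics gives the robot as it stands. The module is installed in compiled form; this text tells all that it offers.
- The arm moves only by the tool send_rows, never from a script. Its argument "targets" is a list that holds one entry, the list of rows, each a list of 7 numbers: the turn, a rotation vector about the world's x, y, z scaled (see below), then the shift along the world's x, y, z scaled (see below), then the closure, from -1 (fully open) to 1 (shut). In form: [[[rx, ry, rz, x, y, z, gripper], ...]]. A call has 1 to 12 rows; each row shifts and turns the commanded pose from where the row before left it; what a row does not reach is not made up. The controller multiplies each number of a shift by 0.2 m and each number of a turn by pi/2 rad. A row lasts 1/10 s, in which the tool goes at most 50 mm and 8.59 degrees, less where a joint would pass 70% of its speed; a pose out of reach is approached as far as the arm can. A call with a number of a shift or a turn outside -1 to 1 is refused whole. A call with a gripper value outside its range is refused whole. The fingers move at their own pace and stop on an object; "grip_force" is the grip in N (left out, the last holds). Time passes only in rows, so rows that do not move let the fingers close. It gives the time, the measured TCP pose, the force, the opening and the grip force at its end, in the units of the state.
- env.state(): the state, without advancing time (a new reading comes with each control period).
- optics.grab_frame(name): name is "scene" or "top" or "wrist"; returns (picture, depth): 400x640x3 uint8, red, green, blue; 400x640 float32, mm along the optical axis (not along the pixel's ray), 0 where there is no reading.
- optics.camera_info(name): a dict with "camera_matrix" (3x3 intrinsics, pixels), "k1" (the pictures are not rectified: a ray, as slopes to the right and down, at radius r is drawn at 1 + k1 r^2 times it, then the intrinsics apply), "R" (3x3) and "t" (3): a world point X has camera coordinates R X + t; the wrist camera has in their place "mount" (4x4, takes a point from camera to tool coordinates, whose origin is the TCP and whose axes are the flange's). Camera axes: x right, y down, z forward; pixel columns grow to the right and rows downward; lengths in mm; the calibration is good to about 2 mm. A picture is of the moment at which its call begins: read the wrist's pose just before it. camera_info takes no time and is no camera call.
- env.job_done(): hands the job in; it is judged then, once.
Trained networks look in the newest picture that a camera, given by its name, has taken for a name from the list of things; names that differ only in an ending like _2 or _b are one class to them, and where a whole thing is asked for, a point or a joint stands for the part that bears it (a point fixed in the world has none). Each returns a list of dicts, best first, with "conf" (0 to 1); they miss things now and then, are a little off and sometimes report something else, mostly with a low value. They report only what shows in the picture. A call takes as long as a camera call.
- optics.silhouettes(camera, name): "mask" (400x640 bool, what is visible of it) and "at" ([column, row] in pixels, amid what is visible of it).
- optics.place_of(camera, name): "at" ([column, row] in pixels: a listed point, or the origin of a listed thing).
The state is a dict: "time_s": time; "qpos": joint angles; "qvel": joint speeds; "effort": joint torques, N m; "ee_pos": TCP position; "ee_rot": TCP orientation; "force": force on the tool from outside, world axes, zero at the start; "torque": the same for the moment, N m; "gripper_width": finger opening in mm; "gripper_force": force on a finger pad.
Only numpy, scipy, OpenCV 4.12 (cv2) and the standard library are available. Lean on these libraries where they do the work, as an engineer would, in place of code of your own. Each camera call takes 0.05 s, during which the arm holds its last target. There are 200 camera calls.

## Working session

There is one attempt and no reset: what is moved stays moved. The work goes in short steps, Python scripts to look and compute and a tool call to move; the robot and the scene stay as the last step left them, time stands still between calls to the robot, and variables do not carry over. Pictures are saved under pics/ and viewed, at most 10 in all, crops included, and the job is handed in when it is done.

Besides the shell and the picture viewer there is one more tool, called after ">>>" by a JSON object that holds its "api" and its "payload", one argument or row to a line. send_rows: Moves the arm, as the interface text tells. Its arguments: {"type":"object","properties":{"targets":{"type":"array"},"grip_force":{"type":"number"}},"required":["targets"]}

```bash
mkdir -p pics; cat > h.py <<'E'
import numpy as np, cv2
from workcell import env, optics
from scipy.spatial.transform import Rotation as Ro
def ray(cam,px):
    c=optics.camera_info(cam);K=np.array(c["camera_matrix"]);k=c["k1"]
    d=np.array([(px[0]-K[0,2])/K[0,0],(px[1]-K[1,2])/K[1,1]]);u=d.copy()
    for _ in range(20): u=d/(1+k*(u@u))
    v=np.array([u[0],u[1],1.])
    if "R" in c:
        R=np.array(c["R"]);t=np.array(c["t"]);return -R.T@t,R.T@v
    s=env.state();M=np.array(c["mount"]);Rt=Ro.from_euler('xyz',s["ee_rot"],degrees=True).as_matrix()
    return Rt@M[:3,3]+np.array(s["ee_pos"]),Rt@M[:3,:3]@v
def atz(cam,px,z):
    o,v=ray(cam,px);return o+v*(z-o[2])/v[2]
def save(n,im): cv2.imwrite("pics/"+n+".png",im[:,:,::-1])
E
python3 - <<'E'
from h import *
print(env.state())
for cam in("top","scene"):
    p,d=optics.grab_frame(cam);save(cam,p)
    for n,z in(("bolt_1_top",66),("tab_1",94),("bedplate",0)):
        for r in optics.place_of(cam,n): print(cam,n,round(r["conf"],2),np.round(r["at"]),atz(cam,r["at"],z).round(1))
E
```

```text
{'time_s': 0.0, 'qpos': array([-6.45135472e+01,  1.83519862e+01,  8.97066006e+01, -2.39758400e-03,
        7.20427554e+01, -1.14847803e+00]), 'qvel': array([-0.12633824,  0.0266068 , -0.07687488,  0.06224305,  0.00255957,
        0.02997657]), 'effort': array([-2.53679991e-04, -4.12462342e+01, -2.31975156e+01,  7.27253943e-02,
        4.56461823e-02, -1.55675216e-04]), 'ee_pos': array([ 257.52477641, -513.54598465,  213.11549618]), 'ee_rot': array([-1.79898632e+02,  2.47782076e-04,  2.66356722e+01]), 'force': array([-0.71842603, -0.07508111,  0.2440667 ]), 'torque': array([0.04945011, 0.00763652, 0.02037613]), 'gripper_force': 0.0, 'gripper_width': 90.94527809989873}
top bolt_1_top 0.44 [329. 236.] [480.2  33.   66. ]
top tab_1 0.89 [424. 191.] [ 577.5 -179.3   94. ]
top tab_1 0.77 [323. 204.] [551.1  47.2  94. ]
top tab_1 0.59 [372. 198.] [563.4 -62.3  94. ]
top bedplate 0.95 [368. 204.] [553.2 -65.    0. ]
scene bolt_1_top 0.62 [332. 215.] [474.3  50.6  66. ]
scene tab_1 0.75 [345. 172.] [557.3 -66.7  94. ]
scene tab_1 0.58 [372. 156.] [ 558.1 -171.2   94. ]
scene tab_1 0.57 [319. 188.] [552.3  32.8  94. ]
scene bedplate 0.98 [348. 199.] [536.2 -61.9  -0. ]
```

View pics/top.png

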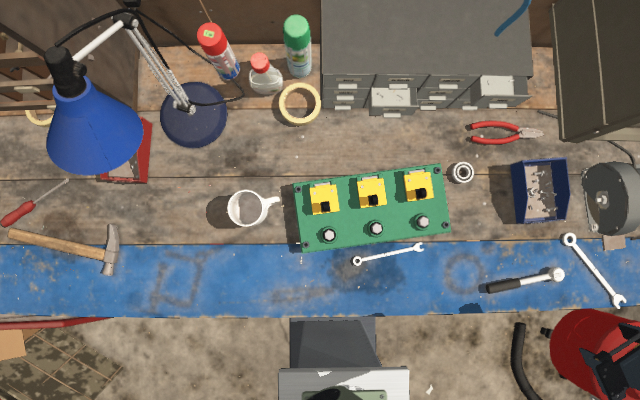

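View pics/scene.png

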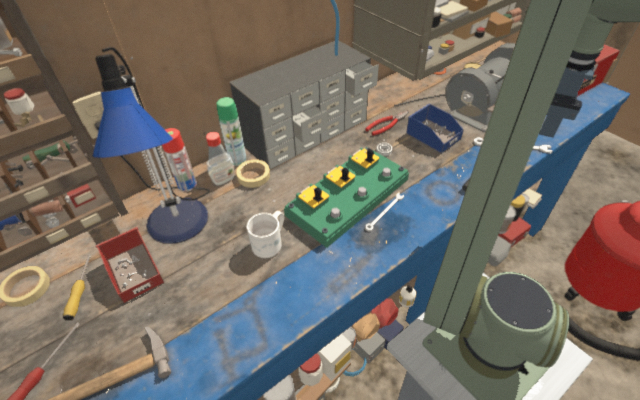

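The top view shows the bolts at (329,236), (376,228) and (423,222), with the tabs just behind them. The bedplate is yawed about +8°. The mug is at (248,207), the wrench at (388,254) and the bearing at (462,172). I'll move above the middle for a wrist look.

>>> {"api": "send_rows", "payload": {
  "targets": [
    [[0, 0, -0.0172, 0.09, 0.185, 0.02, 1], [0, 0, -0.0172, 0.09, 0.185, 0.02, 1], [0, 0, -0.0172, 0.09, 0.185, 0.02, 1], [0, 0, -0.0172, 0.09, 0.185, 0.02, 1], [0, 0, -0.0172, 0.09, 0.185, 0.02, 1], [0, 0, -0.0172, 0.09, 0.185, 0.02, 1], [0, 0, -0.0172, 0.09, 0.185, 0.02, 1], [0, 0, -0.0172, 0.09, 0.185, 0.02, 1], [0, 0, -0.0172, 0.09, 0.185, 0.02, 1], [0, 0, -0.0172, 0.09, 0.185, 0.02, 1], [0, 0, -0.0172, 0.09, 0.185, 0.02, 1], [0, 0, -0.0172, 0.09, 0.185, 0.02, 1]]
  ],
  "grip_force": 20
}}

```text
time_s: 1.6
ee_pos: [474.2, -68.4, 262.4]
ee_rot: [180.0, -0.0, 8.0]
force: [0.0, -0.9, -0.3]
gripper_width: 0.6
gripper_force: 0.0
```

```bash
python3 - <<'E'
from h import *
s=env.state();print(s["ee_pos"],s["ee_rot"],s["gripper_width"])
cam="wrist"
p,d=optics.grab_frame(cam);save("w1",p)
for n,z in(("bolt_1_top",66),("tab_1",94),("bedplate",0)):
    for r in optics.place_of(cam,n): print(cam,n,round(r["conf"],2),np.round(r["at"]),atz(cam,r["at"],z).round(1))
for n,z in(("bolt_1_top",64),):
    for r in optics.silhouettes(cam,n): print("sil",n,round(r["conf"],2),np.round(r["at"]),r["mask"].sum(),atz(cam,r["at"],z).round(1))
for px in((329,235),(376,227),(423,221)): print(atz("top",px,66).round(1))
E
```

```text
[474.20593654 -68.3692403  262.36407204] [ 1.79978006e+02 -3.10329031e-02  7.99798559e+00] 0.6391330800815671
wrist bolt_1_top 0.66 [230. 158.] [482.5  36.7  66. ]
wrist bolt_1_top 0.65 [118.  80.] [552.3 166.7  66. ]
wrist tab_1 0.71 [325. 100.] [561.4 -65.   94. ]
wrist tab_1 0.69 [434. 103.] [ 575.4 -177.6   94. ]
wrist tab_1 0.64 [221.  97.] [549.1  41.   94. ]
wrist tab_1 0.61 [117.  81.] [550.1 148.3  94. ]
wrist bedplate 0.62 [323. 109.] [549.9 -67.8   0. ]
sil bolt_1_top 0.86 [232. 158.] 355 [480.7  30.2  64. ]
[481.3  33.9  66. ]
[498.  -73.6  66. ]
[ 510.2 -182.5   66. ]
```

View pics/w1.png

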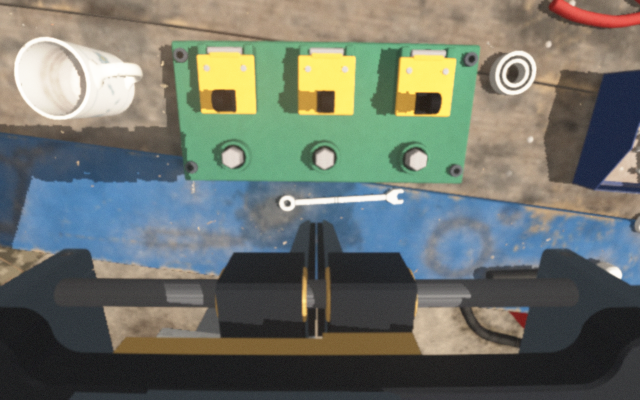

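>>> {"api": "send_rows", "payload": {
  "targets": [
    [[0, 0, 0, 0.03, -0.006, -0.23, 1], [0, 0, 0, 0.03, -0.006, -0.23, 1], [0, 0, 0, 0.03, -0.006, -0.23, 1], [0, 0, 0, 0.03, -0.006, -0.23, 1], [0, 0, 0, 0, 0, 0, 1]]
  ]
}}

```text
time_s: 2.35
ee_pos: [493.0, -75.6, 72.9]
ee_rot: [-179.8, 0.7, 7.9]
force: [-0.6, -0.4, -0.0]
gripper_width: 1.0
gripper_force: 0.0
```

>>> {"api": "send_rows", "payload": {
  "targets": [
    [[0, 0, 0, 0, 0, -0.02, 1], [0, 0, 0, 0, 0, -0.02, 1], [0, 0, 0, 0, 0, -0.015, 1], [0, 0, 0, 0, 0, -0.01, 1], [0, 0, 0, 0, 0, 0, 1]]
  ]
}}

```text
time_s: 2.85
ee_pos: [498.5, -75.0, 66.0]
ee_rot: [179.9, -0.1, 8.1]
force: [0.1, -0.1, 1.9]
gripper_width: 0.3
gripper_force: 1.0
```

>>> {"api": "send_rows", "payload": {
  "targets": [
    [[0, 0, 0, 0, 0, -0.01, 1], [0, 0, 0, 0, 0, 0, 1]]
  ]
}}

```text
time_s: 3.05
ee_pos: [498.4, -75.0, 63.4]
ee_rot: [180.0, -0.1, 8.1]
force: [1.3, -1.5, 1.4]
gripper_width: 0.3
gripper_force: 1.1
```

>>> {"api": "send_rows", "payload": {
  "targets": [
    [[0, 0, 0, 0, 0, -0.01, 1], [0, 0, 0, 0, 0, 0, 1]]
  ]
}}

```text
time_s: 3.25
ee_pos: [498.2, -74.8, 61.0]
ee_rot: [180.0, -0.1, 8.1]
force: [1.4, 0.1, 1.6]
gripper_width: 0.5
gripper_force: 0.8
```

>>> {"api": "send_rows", "payload": {
  "targets": [
    [[0, 0, 0, 0, 0, -0.01, 1], [0, 0, 0, 0, 0, 0, 1]]
  ]
}}

```text
time_s: 3.45
ee_pos: [498.2, -74.8, 59.2]
ee_rot: [180.0, -0.0, 8.1]
force: [1.4, -0.6, 4.5]
gripper_width: 0.2
gripper_force: 2.4
```

>>> {"api": "send_rows", "payload": {
  "targets": [
    [[0, 0, 0, 0, 0, -0.01, 1], [0, 0, 0, 0, 0, 0, 1]]
  ]
}}

```text
time_s: 3.65
ee_pos: [498.3, -74.9, 59.1]
ee_rot: [180.0, -0.1, 8.1]
force: [-2.8, 0.1, 18.5]
gripper_width: 0.3
gripper_force: 9.5
```

Bolt 2 sank 7 mm, from 66 to 59 mm, at low force and then hit its stop, so it's the loose one. I'll rise, open the gripper and take a closer look.

>>> {"api": "send_rows", "payload": {
  "targets": [
    [[0, 0, 0, 0, 0, 0.2, 1], [0, 0, 0, 0, 0, 0.24, -1], [0, 0, 0, 0, 0, 0.24, -1], [0, 0, 0, 0, 0, 0, -1], [0, 0, 0, 0, 0, 0, -1]]
  ]
}}

```text
time_s: 4.15
ee_pos: [497.5, -74.6, 193.3]
ee_rot: [180.0, -0.0, 8.1]
force: [0.0, 1.2, -0.5]
gripper_width: 29.9
gripper_force: 0.0
```

```bash
python3 - <<'E'
from h import *
s=env.state();print(s["ee_pos"],s["ee_rot"],s["gripper_width"])
cam="wrist"
p,d=optics.grab_frame(cam);save("w2",p)
for n,z in(("bolt_2_top",62),("tab_2",94)):
    for r in optics.place_of(cam,n)[:4]:
        x,y=np.round(r["at"]).astype(int);q=d[y-2:y+3,x-2:x+3];m=np.median(q);o,v=ray(cam,r["at"])
        print(n,round(r["conf"],2),(x,y),atz(cam,r["at"],z).round(1),"bydepth",(o+v*m).round(1))
E
```

```text
[497.49497005 -74.63271366 193.28407285] [ 1.79998047e+02 -3.47793516e-02  8.05416502e+00] 29.940716239293
bolt_2_top 0.73 (np.int64(315), np.int64(188)) [499.2 -73.2  62. ] bydepth [497.8 -73.4  56.8]
tab_2 0.94 (np.int64(318), np.int64(128)) [558.4 -67.6  94. ] bydepth [559.  -67.4 102.3]
tab_2 0.83 (np.int64(450), np.int64(132)) [ 571.1 -177.4   94. ] bydepth [ 571.3 -174.   102. ]
tab_2 0.72 (np.int64(188), np.int64(125)) [546.   40.1  94. ] bydepth [546.8  37.3 101.2]
tab_2 0.29 (np.int64(315), np.int64(190)) [505.4 -72.8  94. ] bydepth [495.2 -74.1  56.6]
```

View pics/w2.png

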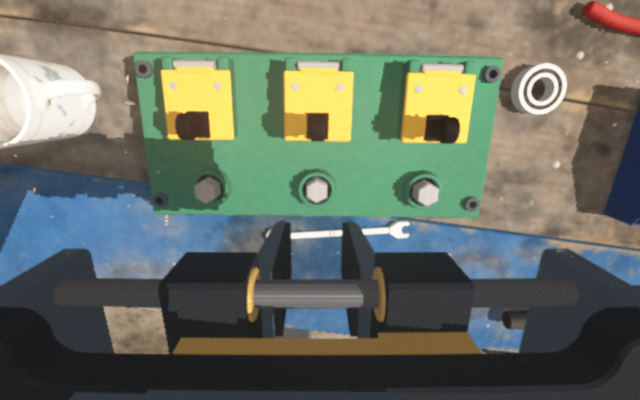

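The middle bolt is visibly lower in its collar at (316,189). Tab 2 is at (318,125), about (561,-66) in world coordinates. All caps are shut and the bystanders haven't moved. Next I'll go to the tab and descend.

>>> {"api": "send_rows", "payload": {
  "targets": [
    [[0, 0, 0, 0.16, 0.022, 0, -1], [0, 0, 0, 0.16, 0.022, 0, -1], [0, 0, 0, 0, 0, -0.15, -1], [0, 0, 0, 0, 0, -0.15, -1], [0, 0, 0, 0, 0, -0.15, -1], [0, 0, 0, 0, 0, -0.13, -1], [0, 0, 0, 0, 0, 0, -1]]
  ]
}}

```text
time_s: 5.0
ee_pos: [557.5, -65.4, 71.7]
ee_rot: [-179.8, 0.7, 8.1]
force: [-0.1, -0.1, 0.4]
gripper_width: 91.3
gripper_force: 0.0
```

>>> {"api": "send_rows", "payload": {
  "targets": [
    [[0, 0, 0, 0, 0, 0, 0.4], [0, 0, 0, 0, 0, 0, 0.4], [0, 0, 0, 0, 0, 0, 0.4], [0, 0, 0, 0, 0, 0, 0.4], [0, 0, 0, 0, 0, 0, 0.4], [0, 0, 0, 0, 0, 0, 0.4], [0, 0, 0, 0, 0, 0, 0.4]]
  ]
}}

```text
time_s: 5.7
ee_pos: [561.8, -66.0, 77.2]
ee_rot: [180.0, -0.0, 8.1]
force: [-1.1, -0.0, -0.3]
gripper_width: 37.9
gripper_force: 0.0
```

```bash
python3 - <<'E'
from h import *
s=env.state();print(s["ee_pos"],s["gripper_width"],s["force"])
p,d=optics.grab_frame("wrist");save("w3",p)
E
```

```text
[561.7995825  -66.03523533  77.16282057] 37.94471299857551 [-1.09464785 -0.0376062  -0.2772697 ]
```

View pics/w3.png

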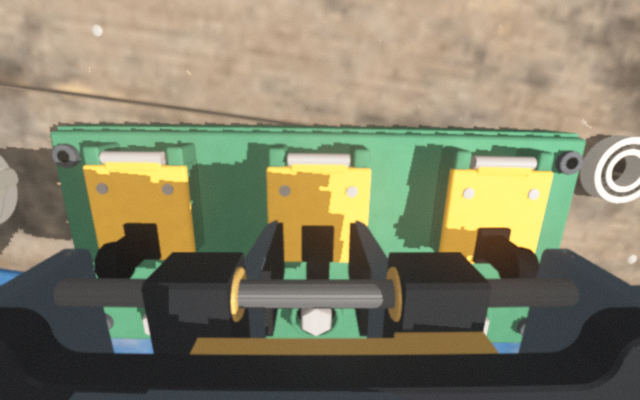

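The fingers straddle tab 2 evenly: the tab is at (318,240) and the fingers at (265,240) and (365,240). I'll close on it.

>>> {"api": "send_rows", "payload": {
  "targets": [
    [[0, 0, 0, 0, 0, -0.005, 1], [0, 0, 0, 0, 0, 0, 1], [0, 0, 0, 0, 0, 0, 1], [0, 0, 0, 0, 0, 0, 1], [0, 0, 0, 0, 0, 0, 1], [0, 0, 0, 0, 0, 0, 1]]
  ],
  "grip_force": 35
}}

```text
time_s: 6.35
ee_pos: [561.7, -66.7, 75.9]
ee_rot: [179.9, 0.0, 8.0]
force: [1.2, -5.1, -0.7]
gripper_width: 11.7
gripper_force: 35.0
```

>>> {"api": "send_rows", "payload": {
  "targets": [
    [[0, 0, 0, 0.018, 0.0025, 0.026, 1], [0, 0, 0, 0.02, 0.003, 0.0245, 1], [0, 0, 0, 0.022, 0.003, 0.022, 1], [0, 0, 0, 0.025, 0.0035, 0.0195, 1], [0, 0, 0, 0.027, 0.004, 0.017, 1], [0, 0, 0, 0, 0, 0, 1]]
  ]
}}

```text
time_s: 6.95
ee_pos: [579.6, -64.3, 95.9]
ee_rot: [180.0, 0.7, 8.1]
force: [-7.3, -8.4, -1.6]
gripper_width: 11.4
gripper_force: 35.0
```

>>> {"api": "send_rows", "payload": {
  "targets": [
    [[0, 0, 0, 0.028, 0.004, 0.014, 1], [0, 0, 0, 0.029, 0.004, 0.011, 1], [0, 0, 0, 0.03, 0.004, 0.0075, 1], [0, 0, 0, 0.031, 0.0045, 0.005, 1], [0, 0, 0, 0.031, 0.0045, 0.001, 1], [0, 0, 0, 0, 0, 0, 1], [0, 0, 0, 0, 0, 0, 1]]
  ]
}}

```text
time_s: 7.65
ee_pos: [610.6, -60.3, 105.6]
ee_rot: [179.9, 0.5, 8.1]
force: [-7.2, -7.3, 5.3]
gripper_width: 12.0
gripper_force: 35.0
```

```bash
python3 - <<'E'
from h import *
s=env.state();print(s["ee_pos"],s["gripper_width"],s["force"],s["gripper_force"])
p,d=optics.grab_frame("wrist")
q,_=optics.grab_frame("scene");q=cv2.resize(q[130:270,220:440],(640,400))
save("w4",cv2.resize(np.vstack([p,q]),(375*800//400,468*600//468) if 0 else (480,600)))
E
```

```text
[610.56005452 -60.3137381  105.63144392] 11.969223160293964 [-7.17626744 -7.25852839  5.33894416] 35.00083223450929
```

View pics/w4.png

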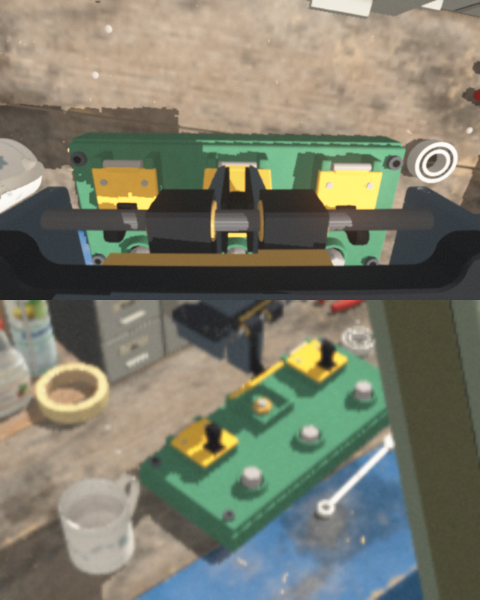

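The middle cap stands open at roughly 57° (edge at (258,380)), and the nut is exposed at (262,404). The other two caps are shut, and the mug, wrench and bearing are untouched. Handing in.

```bash
python3 -c "
from workcell import env
print(env.job_done())"
```

```text
the job is handed in; nothing more can be done
None
```

The middle bolt was the loose one (it sank 7 mm); its cap is held open at about 57°, the other two caps stayed shut, and the job is handed in (no verdict was returned).

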